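# Set the drawdown holder to the next hole and lay the grind gauge in it

## Robot

A 6-joint arm with a two-finger parallel gripper is mounted at the origin on a cart in front of the work surface, level with it; the furniture and walls round the work are solid. World frame = base frame: x ahead of the robot, y to its left, z up, the work surface at z = 0. Lengths are in m, angles in rad, forces in N, time in s.
With the tool pointing down it reaches from about 0.35 to 0.975 m from the base axis. Payload 4.9 kg.
Tool frame: the origin (TCP) lies at the very end of the fingers, on their centre line; the grasp point (between the pads) lies 19 mm behind it; z points along the fingers, y is the line along which they close (so a half turn about z gives the same grasp; the last joint's range is limited). The gripper opens to 85 mm and grips with 20 to 120 N. Pads are 22 mm wide; open, the fingers measure 114 mm over their backs; the gripper's body (76 mm by 85 mm) begins 54 mm behind the grasp point. The pads swing forward as they close: fully open they stand 13 mm farther back than shut.
Start: joints at [1.147, 0.053, 1.613, -0, 1.476, -0.119], TCP at [0.188, 0.596, 0.231] pointing down, gripper open.
Joint ranges: [-3.01, 3.01], [-1.01, 2.22], [0.06, 2.58], [-1.02, 4.17], [0.09, 2.62], [-3.14, 3.14]. Speed limits (rad/s): [2.57, 2.57, 3.14, 3.14, 3.14, 3.14].

## Interface

Orientations are given as a rotation vector (axis times angle).
In Python, from station import ctrl gives the robot as it stands. The module is installed in compiled form; this text tells all that it offers.
- The arm moves only by the tool jog_arm, never from a script. Its argument "steps" is a list of rows, each an object with "delta_rot": the turn, a rotation vector about the tool's x, y, z in degrees, a list of three; "linear": the shift along the tool's x, y, z in m, a list of three; "grip": the finger opening in m, from 0 to 0.0854. In form: [{"delta_rot": [rx, ry, rz], "linear": [x, y, z], "grip": grip}, ...]. A call has 1 to 10 rows; each row shifts and turns the commanded pose from where the row before left it, along the tool's axes as they then stand; what a row does not reach is not made up. A row lasts 1/10 s, in which the tool goes at most 50 mm and 8.59 degrees, less where a joint would pass 70% of its speed; a pose out of reach is approached as far as the arm can. A call with a gripper value outside its range is refused whole. The fingers move at their own pace and stop on an object; "newtons" is the grip in N (left out, the last holds). Time passes only in rows, so rows that do not move let the fingers close. It gives the time, the measured TCP pose, the force, the opening and the grip force at its end, in the units of the state.
- ctrl.get_obs(): the state, without advancing time (a new reading comes with each control period).
- ctrl.get_image(name): name is "scene" or "top"; returns (picture, depth): 400x640x3 uint8, red, green, blue; 400x640 float32, m along the optical axis (not along the pixel's ray), 0 where there is no reading.
- ctrl.camera_info(name): a dict with "camera_matrix" (3x3 intrinsics, pixels), "distortion" ([k1, k2, p1, p2, k3] as OpenCV has them; the pictures are not rectified), "R" (3x3) and "t" (3): a world point X has camera coordinates R X + t. Camera axes: x right, y down, z forward; pixel columns grow to the right and rows downward; lengths in m; the calibration is good to about 2 mm. A picture is of the moment at which its call begins. camera_info takes no time and is no camera call.
- ctrl.finish_job(): hands the job in; it is judged then, once.
The state is a dict: "t": time; "q": joint angles; "dq": joint speeds; "effort": joint torques, N m; "tool_pos": TCP position; "tool_rot": TCP orientation; "contact_force": force on the tool from outside, world axes, zero at the start; "wrist_torque": the same for the moment, N m; "opening": finger opening in m; "grip_force": force on a finger pad.
Only numpy, scipy, OpenCV 4.12 (cv2) and the standard library are available. Lean on these libraries where they do the work, as an engineer would, in place of code of your own. Each camera call takes 0.05 s, during which the arm holds its last target. There are 200 camera calls.

## Task

Lengthen the drawdown holder for the grind gauge: press in the sprung button on the side of its square tube and slide the tube, with its end stop, away from the near lip until the button pops out through the round hole, without forcing the tube against the button. Then lay the steel grind gauge flat into the holder between the near lip and the end stop, gently, and let go. Leave the other things on the bench alone.

Things in the scene. Friction and masses are not known exactly. Their poses are not given: they have to be found in the camera images.
- holder: adjustable drawdown holder, fixed to the worktop: aluminium base 326x96 mm, top 11 mm above the worktop. Origin: on the worktop under the centre of the bed as set for the gauge; x runs along the holder from the near lip to the square tube, z up. The bed is a rubber mat, top 12 mm above the worktop; between the guides its sides are open for fingers
- lip (a point): middle of the near lip's inner face at bed height (holder x = -87, z = 12 mm). The lip is a steel bar, top 24 mm above the worktop. Two pairs of steel guides flank the bed, tops at 22 mm, inner faces at holder y = +31.5 and -31.5 mm, from x = -87 to -47 and from x = 33 to 51 mm
- stop_set (a point): point on the bed (holder x = 87, z = 12 mm) where the end stop's face stands, 1 mm of play either way, once the button is in the round hole: 174 mm from the lip. The stop is a steel plate 50 mm wide, 8 mm thick, top at 47 mm, on the near end of the tube. At the start its face is 29 to 54 mm nearer to the lip; it is not measured
- post: fixed inner bar of the square tube, with the button and the far pedestal (55 mm high, from x = 77 mm on). Origin: on the worktop under the button, at holder x = 107 mm; axes parallel to the holder's. The button does not travel with the tube. It is a steel pin 10 mm across with a cone tip, axis 34 mm above the worktop; when out it stands 6 mm proud of the tube's +y face (tip at y = 21 mm)
- tube (a point): point on the tube's axis at the button (post x = y = 0, z = 34 mm). The square tube, 30 mm wide in y, 26 mm high, 98 mm long from the stop's face, slides along x over the bar with about 2 N of friction. Its +y wall has a 40 mm slotted hole, in which the button starts, and, nearer to the stop, a round hole, where the button locks it both ways; it can overrun that hole by 5 mm
- button (a joint): button travel (m): 0 out, 0.006 flush with the tube's face, 0.0085 under its wall; spring 1 to 3 N. Pads pinching the tube across y over the button press it flush. Pulled in +x the tube runs free (3 N) for 1 to 26 mm to the slotted hole's end (a pad may leave the button: pinch again), then (6 to 11 N) rides over a flush button, which stays in; 29 mm on it clicks. Wall on button: never over 12 N
- gauge: steel grind gauge, a flat block with two engraved grooves on top, 60x170x12 mm, about 0.75 kg, lying on the worktop on the left, in front of the tall disperser (x beyond about 0.5 m, y 0 to 0.55 m: swing past in front of it). Origin: centre of its underside; its own y axis is its 170 mm length. Pinch it across the 60 mm; either end may go to the lip
- scraper: flat steel scraper blade of the gauge, 38x90x6 mm, lying on the worktop beside the holder; origin: centre of its underside; leave alone
- beaker: small open glass beaker, 68 mm across, 72 mm high, standing on the right; origin: centre of its underside; leave alone
- flow_cup: viscosity flow cup, 72 mm across, 67 mm high, standing on its rim with the cone up, on the right; origin: centre of its underside; leave alone
- bottle: white screw-cap bottle, 71 mm across, 83 mm high, on the right; origin: centre of its underside; leave alone
- applicator: steel film applicator frame, 50x84x22 mm, on the left; origin: centre of its underside; leave alone
- disc: toothed dispersing disc, 62 mm across, 13 mm high, near the foot of the disperser; origin: centre of its underside; leave alone

How it is judged:
On the way, in this order (a step that is already met when the one before it is completed fails the run):
1. the button has been pressed in and the tube slid over it (value of joint button above 0.0074 m), for 0.1 s.
2. the button has popped out again (value of joint button below 0.0015 m), for 0.2 s.
At the end, for the whole second after the job is handed in: The button stands fully out (within 1.5 mm) in the round hole; the gauge rests flat, grooves up, on the rubber bed (underside 10 to 14.5 mm above the worktop), its centre within 4.5 mm of the holder's origin along and across, its length within 0.06 rad of the holder's (value of joint button below 0.0015 m and z of gauge in the frame of holder between 0.01 and 0.0145 m and x of gauge in the frame of holder between -0.0045 and 0.0045 m and y of gauge in the frame of holder between -0.0045 and 0.0045 m and angle between the y axis of gauge and the x axis of holder, either way round below 0.06 rad and angle between gauge's own z axis and vertical below 0.03 rad and linear speed of gauge below 0.02 m/s); the robot touches nothing.
It fails at once if the tube's wall presses on the button with more than 12 N (tube forced against the detent) (contact force between post and holder above 12 N).
It fails at once if the gauge is knocked or pressed into the holder with more than 40 N (contact force between gauge and holder above 40 N).
It fails at once if a bystander is moved by more than 20 mm (distance of any of scraper, beaker, flow_cup, bottle, applicator, disc from where it was at the start of the episode above 0.02 m).
It also fails if it takes over 72 s, if anything falls off the work surface, if the arm or the gripper's body presses on something with over 40 N, if the wrist force passes 120 N, or if a joint passes its speed limit or range.

## Working session

There is one attempt and no reset: what is moved stays moved. The work goes in short steps, Python scripts to look and compute and a tool call to move; the robot and the scene stay as the last step left them, time stands still between calls to the robot, and variables do not carry over. Pictures are saved under pics/ and viewed, at most 10 in all, crops included, and the job is handed in when it is done.

Besides the shell and the picture viewer there is one more tool, called after ">>>" as name(argument=value, ...) on one line, values as JSON. jog_arm: Moves the arm, as the interface text tells. Its arguments: {"type":"object","properties":{"steps":{"type":"array"},"newtons":{"type":"number"}},"required":["steps"]}

```bash
mkdir -p pics
cat > h.py <<'E'
import numpy as np, cv2
from station import ctrl
from scipy.spatial.transform import Rotation as Ro
def shot(name,fn=None):
    im,d=ctrl.get_image(name)
    np.savez('%s.npz'%name,im=im,d=d)
    if fn: cv2.imwrite('pics/'+fn,im[:,:,::-1])
    return im,d
def ray(name,uv):
    c=ctrl.camera_info(name);K=np.array(c['camera_matrix'],float)
    p=cv2.undistortPoints(np.array(uv,float).reshape(-1,1,2),K,np.array(c['distortion'],float)).reshape(-1,2)
    R=np.array(c['R']);t=np.array(c['t'])
    return -R.T@t, (np.c_[p,np.ones(len(p))])@R
def onplane(name,uv,z):
    o,d=ray(name,uv); return o+d*((z-o[2])/d[:,2])[:,None]
def cloud(name,d):
    v,u=np.mgrid[:400,:640]
    o,r=ray(name,np.c_[u.ravel(),v.ravel()])
    return (o+r*d.ravel()[:,None]).reshape(400,640,3)
def proj(name,X):
    c=ctrl.camera_info(name);return cv2.projectPoints(np.array(X,float).reshape(-1,3),cv2.Rodrigues(np.array(c['R']))[0],np.array(c['t'],float),np.array(c['camera_matrix'],float),np.array(c['distortion'],float))[0].reshape(-1,2)
E
python3 - <<'E'
from h import *
shot('top','top1.png');shot('scene','scene1.png')
print(ctrl.get_obs())
for n in('top','scene'):
    c=ctrl.camera_info(n);print(n,-np.array(c['R']).T@np.array(c['t']),c['R'],c['camera_matrix'])
E
```

```text
{'t': 0.1, 'q': array([ 1.14695923e+00,  5.32833141e-02,  1.61414094e+00, -2.64120043e-06,
        1.47599372e+00, -1.19010752e-01]), 'dq': array([-2.46084133e-04, -3.03031634e-03, -4.06026954e-03,  1.96589094e-04,
       -6.31981251e-04,  9.99210016e-05]), 'effort': array([-1.86866496e-04, -3.94902277e+01, -3.71363282e+01, -1.34017832e-04,
        3.99437413e-03, -2.00754749e-05]), 'tool_pos': array([0.18735659, 0.5956754 , 0.23020003]), 'tool_rot': array([-4.76893958e-01, -3.10469165e+00,  2.76290916e-03]), 'contact_force': array([-0.45634931,  0.20145314,  0.38897957]), 'wrist_torque': array([0.01561315, 0.00586852, 0.01890078]), 'grip_force': 0.0, 'opening': 0.08555620387246936}
top [0.38669591 0.00932884 1.37188568] [[-0.01061696 -0.99992213  0.00655863]
 [-0.99546165  0.00994883 -0.09464212]
 [ 0.0945695  -0.00753368 -0.99548976]] [[414.36228641   0.         318.46508792]
 [  0.         414.36228641 202.10384317]
 [  0.           0.           1.        ]]
scene [-0.5301793   1.04130326  0.74477449] [[-0.69850615 -0.71559942  0.00257644]
 [-0.31092952  0.30025577 -0.901759  ]
 [ 0.64452463 -0.6306853  -0.43223149]] [[438.04792613   0.         319.34348076]
 [  0.         438.04792613 199.55190675]
 [  0.           0.           1.        ]]
```

View pics/top1.png

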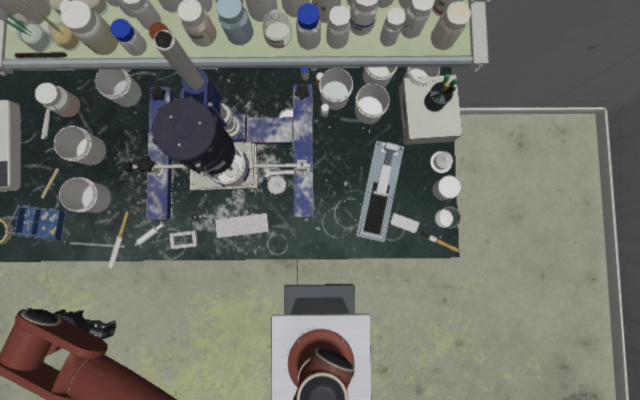

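View pics/scene1.png

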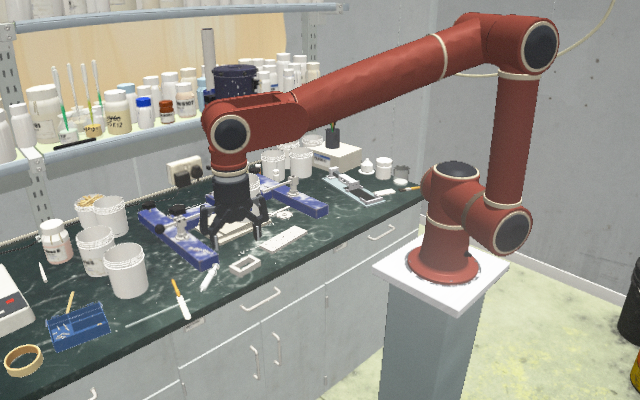

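The top view shows the gauge at about (242,225), the holder from (375,235) to (388,145) with its dark bed at (376,212), and the tube at (385,180). The scraper is at (405,224), with the beaker, flow cup and bottle at (440-448,160-217). I'll zoom in on the holder and fit it.

Run:
```python
from h import *
f=np.load('top.npz');im=f['im']
c=im[130:250,345:425];cv2.imwrite('pics/c1.png',cv2.resize(c,None,fx=5,fy=5,interpolation=cv2.INTER_CUBIC)[:,:,::-1])
P=cloud('top',f['d'])
# gauge
for nm,(u0,u1,v0,v1),zl,zh in (('gauge',(205,280,205,245),.006,.03),('holder',(350,412,135,250),.0065,.08)):
    q=P[v0:v1,u0:u1]; 
    m=((q[...,2]>zl)&(q[...,2]<zh)).astype(np.uint8)
    n,l,s,_=cv2.connectedComponentsWithStats(m)
    k=1+np.argmax(s[1:,4]); pts=q[l==k]
    r=cv2.minAreaRect(pts[:,:2].astype(np.float32));print(nm,n,s[k],r,np.median(pts[:,2]))
    r2=cv2.minAreaRect(np.argwhere(l==k)[:,::-1].astype(np.float32)+[u0,v0] if 0 else (np.argwhere(l==k)[:,::-1]+[u0,v0]).astype(np.float32));print(cv2.boxPoints(r2))
# height profile
for v in range(140,246,3): print(v,np.round(P[v,360:404:3,2]*1000).astype(int))
```

```text
gauge 30 [ 10   9  54  24 948] ((0.44313400983810425, 0.25284823775291443), (0.06377767026424408, 0.1712064892053604), 6.490243434906006) 0.012136070145635225
[[214.27292 218.6073 ]
 [266.20508 212.37543]
 [268.50476 231.53946]
 [216.5726  237.77133]]
holder 61 [   6    6   48  103 2759] ((0.5512022972106934, -0.20389023423194885), (0.10224901139736176, 0.3287944495677948), 76.26626586914062) 0.013342910744011727
[[353.89087 236.50587]
 [374.72296 139.92067]
 [404.8321  146.41478]
 [384.      242.99998]]
140 [-2  3  1  0 -2  4  1  2 -4 -2  1  2  1  1  2]
143 [ 0  5  2 -2 -3 -5 15 17 13 56 -1  3  4  1  5]
146 [ 1  3 -2  1  4 10 11  9 36 54 57 55 48  8  2]
149 [-3  0  3 -3 -2 15 14 15 29 48 51 59 55 10 15]
152 [ 3  1 -5  2  2 11 11 20 17 49 46 42 19 14 13]
155 [-1 -2 -3 -2  0  8 11 11 11 44 42 13 17 16 12]
158 [ 6  5 -1  2  7 12 10 10 12 48 44  5 12 11 -1]
161 [   1   -8    3    0    5    9   13    9 1372   46   44    7   10   14
    4]
164 [ 1  1 -1 -2 16 10 10 13 42 43 45 16 12 13  5]
167 [-2  2  0 -3  7 15  9 33 49 44 47 13 13 10 -2]
170 [ 7 -1  3  3 12 11 15 51 46 52 48  6 14  1 -2
[... 607 characters left out ...]
 15 17 11 10 12 16 13 10  2  3  1 -1]
209 [ 7  9 13 13 15  8 13  9 16 15 14  1  0 -2  0]
212 [-2 10  8 12 13  8 15 11 12  3 12 -1 -1 -1 -4]
215 [ 8 10 11 14  7 10 11 12 15 15  0  3  8  2  2]
218 [16 12 13 13  9 10 13 14 12  7  6  3 12  8  5]
221 [13 14 10 13 11  5 13  9 17  8  2 11  7  8 10]
224 [12 20 17 11 14 12 12 10 19  8 -3  7  7  5  6]
227 [12 12 15  8 16 13 10 12 24 12 -5 -1 -2  6 10]
230 [20  3 10 15 14 10  5  9 19 -3  3  1  2 -1  4]
233 [24 24 25 24 12 12 13 12 12 -2  3  2 -3 -1  4]
236 [10  8 12 27 28 21 26 25 10 -4  2  5  3  9 -1]
239 [ 3  0  0 -4 15 17 10 11  9  2 -1  3 -4 -3  1]
242 [ 0 -1  5  0 -1  6  0 -1 13 -1 -3 -3  4  2  6]
245 [ 2  0 -2  1  1  3  1  2 -1  2 -2  1  7  0  0]
```

View pics/c1.png

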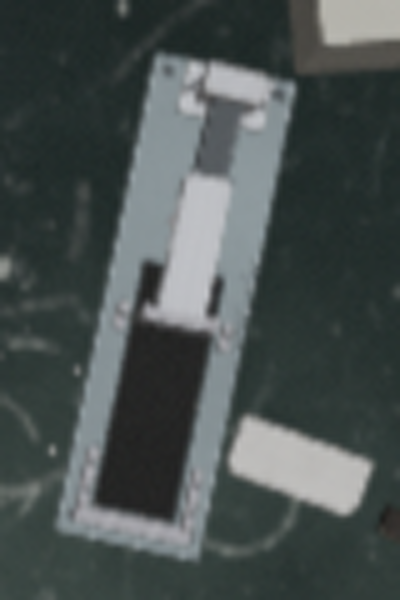

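The crop shows the base outline, with corners near crop (155,52), (297,85), (198,560) and (57,525). The lip's inner edge runs along (95,507)-(180,520), and the stop face is near (140,318)-(222,335). Next I'll fit the edges at sub-pixel level.

```bash
cat > fit.py <<'E'
from h import *
def edge(g,A,B,n=60,half=5,z=0,name='top',sign=None):
    """sub-pixel edge along line A-B: strongest gradient of profile normal to it -> world points"""
    A=np.array(A,float);B=np.array(B,float);t=(B-A)/np.linalg.norm(B-A);nn=np.array([-t[1],t[0]])
    s=np.arange(-half,half+.01,.25);out=[]
    for a in np.linspace(0.06,.94,n):
        p=A+(B-A)*a; q=p+s[:,None]*nn
        v=cv2.remap(g,q[:,0].astype(np.float32).reshape(1,-1),q[:,1].astype(np.float32).reshape(1,-1),cv2.INTER_LINEAR).ravel()
        v=cv2.GaussianBlur(v.reshape(1,-1),(0,0),2).ravel()
        d=np.gradient(v); d=np.abs(d) if sign is None else d*sign
        w=np.where(d>d.max()*.5,d,0); k=np.argmax(d); w[np.abs(np.arange(len(s))-k)>6]=0
        out.append(p+nn*(w@s)/w.sum())
    W=onplane(name,out,z)[:,:2].astype(np.float32)
    vx,vy,x,y=cv2.fitLine(W,cv2.DIST_HUBER,0,.001,.001).ravel()
    r=np.abs((W[:,0]-x)*vy-(W[:,1]-y)*vx)
    return np.array([x,y]),np.array([vx,vy]),np.median(r)*1000
E
python3 - <<'E'
from fit import *
im=np.load('top.npz')['im'];g=cv2.cvtColor(im,cv2.COLOR_RGB2GRAY).astype(np.float32)
C=lambda x,y:(345+(x+.5)/5-.5,130+(y+.5)/5-.5)
L=edge(g,C(155,52),C(57,525),z=.011);R=edge(g,C(297,85),C(198,560),z=.011)
for e in(L,R):print(e,np.degrees(np.arctan2(e[1][1],e[1][0])))
ax=L[1]*np.sign(L[1][0])+R[1]*np.sign(R[1][0]);ax/=np.linalg.norm(ax);ny=np.array([-ax[1],ax[0]])
print('yaw',np.arctan2(ax[1],ax[0]),'width',(L[0]-R[0])@ny)
c=(L[0]@ny+R[0]@ny)/2
def al(n,A,B,z,half=3):
    e=edge(g,A,B,z=z,half=half);s=e[0]@ax;print(n,round(s,4),'ang',np.degrees(np.arctan2(e[1][1],e[1][0])),e[2]);return s
near=al('base near',C(62,528),C(195,560),.011)
far=al('base far',C(157,52),C(295,85),.011)
lip=al('lip in',C(100,507),C(175,522),.024,2)
fc=al('stop face',C(145,320),C(218,336),.047,2)
print('far-near',far-near,'lip-near',lip-near,'lip-face',fc-lip)
s=lip+.087; print('holder O',ax*s+ny*c,'free run(mm)',(174-28)-(fc-lip)*1000)
# bed sides / tube sides
for n,A,B,z in(('bedL',C(137,330),C(107,465),.012),('bedR',C(209,345),C(183,465),.012),('tubeL',C(186,185),C(162,305),.047),('tubeR',C(230,185),C(212,300),.047)):
    e=edge(g,A,B,z=z,half=2);print(n,(e[0]@ny-c)*1000,np.degrees(np.arctan2(e[1][1],e[1][0])),e[2])
tf=al('tube far end',C(190,178),C(228,181),.047,2);print('face->tubeend',tf-fc)
# gauge
b=[[214.3,218.6],[266.2,212.4],[268.5,231.5],[216.6,237.8]]
E=[edge(g,b[i],b[(i+1)%4],z=.012,half=4) for i in range(4)]
def X(a,b):
    k=np.linalg.solve(np.c_[a[1],-b[1]],b[0]-a[0]);return a[0]+k[0]*a[1]
P=[X(E[i],E[i-1]) for i in range(4)]
print('gauge',np.mean(P,0),[np.linalg.norm(P[i]-P[i-1]) for i in range(4)],[np.degrees(np.arctan2(e[1][1],e[1][0])) for e in E])
o=ctrl.get_obs();M=Ro.from_rotvec(o['tool_rot']).as_matrix();print(M)
E
```

```text
(array([ 0.5642724 , -0.15789133], dtype=float32), array([ 0.97446203, -0.22455223], dtype=float32), np.float32(0.28778613)) -12.976549
(array([ 0.5605209, -0.2558539], dtype=float32), array([ 0.9738792 , -0.22706665], dtype=float32), np.float32(0.33781213)) -13.124434
yaw -0.22777407 width 0.09627946
base near 0.4214 ang 76.7212 0.4133794
base far 0.7494 ang 77.75664 0.5305653
lip in 0.4419 ang 77.11614 0.07911539
stop face 0.5655 ang 77.77272 0.20529692
far-near 0.32794833 lip-near 0.020452738 lip-face 0.12359172
holder O [ 0.49838042 -0.19203386] free run(mm) 22.40828
bedL 25.987 -13.400951 0.12890948
bedR -27.21423 -13.265459 0.19039121
tubeL 15.284501 -14.81846 0.20136394
tubeR -15.120082 -12.884167 0.2597816
tube far end 0.6655 ang 82.1892 0.07429882
face->tubeend 0.10004449
gauge [0.4428074  0.25221592] [np.float32(0.060661282), np.float32(0.17044273), np.float32(0.06278872), np.float32(0.1703235)] [np.float32(-82.69135), np.float32(5.9165006), np.float32(-83.40617), np.float32(5.992839)]
[[-9.53899080e-01  3.00126616e-01 -7.48283917e-04]
 [ 3.00127472e-01  9.53897651e-01 -1.66488728e-03]
 [ 2.14109286e-04 -1.81271500e-03 -9.99998334e-01]]
```

>>> jog_arm(steps=[{"delta_rot": [0,0,-4.4],"linear": [0,0,0],"grip": 0.06},{"delta_rot": [0,0,0],"linear": [-0.0233,-0.036,0],"grip": 0.06},{"delta_rot": [0,0,0],"linear": [-0.0233,-0.036,0],"grip": 0.06},{"delta_rot": [0,0,0],"linear": [-0.0233,-0.036,0],"grip": 0.06},{"delta_rot": [0,0,0],"linear": [-0.0233,-0.036,0],"grip": 0.06},{"delta_rot": [0,0,0],"linear": [-0.0233,-0.036,0],"grip": 0.06},{"delta_rot": [0,0,0],"linear": [-0.0233,-0.036,0],"grip": 0.06},{"delta_rot": [0,0,0],"linear": [-0.0233,-0.036,0],"grip": 0.06},{"delta_rot": [0,0,0],"linear": [-0.0233,-0.036,0],"grip": 0.06}], newtons=25)

```text
t: 1.0
tool_pos: [0.304, 0.2718, 0.2308]
tool_rot: [-0.356, -3.121, 0.0]
contact_force: [0.2, -0.1, 0.5]
opening: 0.0598
grip_force: 0.0
```

>>> jog_arm(steps=[{"delta_rot": [0,0,0],"linear": [-0.0233,-0.036,0],"grip": 0.06},{"delta_rot": [0,0,0],"linear": [-0.0233,-0.036,0],"grip": 0.06},{"delta_rot": [0,0,0],"linear": [-0.0233,-0.036,0],"grip": 0.06},{"delta_rot": [0,0,0],"linear": [-0.0233,-0.036,0],"grip": 0.06},{"delta_rot": [0,0,0],"linear": [-0.0233,-0.036,0],"grip": 0.06},{"delta_rot": [0,0,0],"linear": [-0.0233,-0.036,0],"grip": 0.06},{"delta_rot": [0,0,0],"linear": [-0.0233,-0.036,0],"grip": 0.06},{"delta_rot": [0,0,0],"linear": [-0.0233,-0.036,0],"grip": 0.06}])

```text
t: 1.8
tool_pos: [0.4205, -0.051, 0.231]
tool_rot: [0.358, 3.121, 0.0]
contact_force: [0.5, 0.4, -0.1]
opening: 0.0597
grip_force: 0.0
```

>>> jog_arm(steps=[{"delta_rot": [0,0,0],"linear": [-0.0298,-0.0171,0.0187],"grip": 0.06},{"delta_rot": [0,0,0],"linear": [-0.0298,-0.0171,0.0187],"grip": 0.06},{"delta_rot": [0,0,0],"linear": [-0.0298,-0.0171,0.0187],"grip": 0.06},{"delta_rot": [0,0,0],"linear": [-0.0298,-0.0171,0.0187],"grip": 0.06},{"delta_rot": [0,0,0],"linear": [-0.0298,-0.0171,0.0187],"grip": 0.06},{"delta_rot": [0,0,0],"linear": [-0.0298,-0.0171,0.0187],"grip": 0.06},{"delta_rot": [0,0,0],"linear": [-0.0298,-0.0171,0.0187],"grip": 0.06},{"delta_rot": [0,0,0],"linear": [0,0,0],"grip": 0.06}])

```text
t: 2.6
tool_pos: [0.596, -0.2144, 0.095]
tool_rot: [-0.36, -3.114, -0.003]
contact_force: [-0.0, 0.9, -0.6]
opening: 0.0595
grip_force: 0.0
```

Run:
```python
from h import *
for n in('top','scene'):
    f=shot(n)[0]; u,v=proj(n,[.6026,-.2162,.034])[0]; print(u,v)
    if n=='scene':
        a,b=int(u)-50,int(v)-40; print(a,b)
        cv2.imwrite('pics/c2.png',cv2.resize(f[b:b+80,a:a+100],None,fx=7,fy=7,interpolation=cv2.INTER_CUBIC)[:,:,::-1])
o=ctrl.get_obs();print(o['tool_pos'],o['contact_force'])
```

```text
384.07308123582027 174.40131646597592
344.88051037282185 178.30616715813272
294 138
[ 0.59590397 -0.21281069  0.09864738] [-0.00911283  0.00400031 -0.01890253]
```

View pics/c2.png

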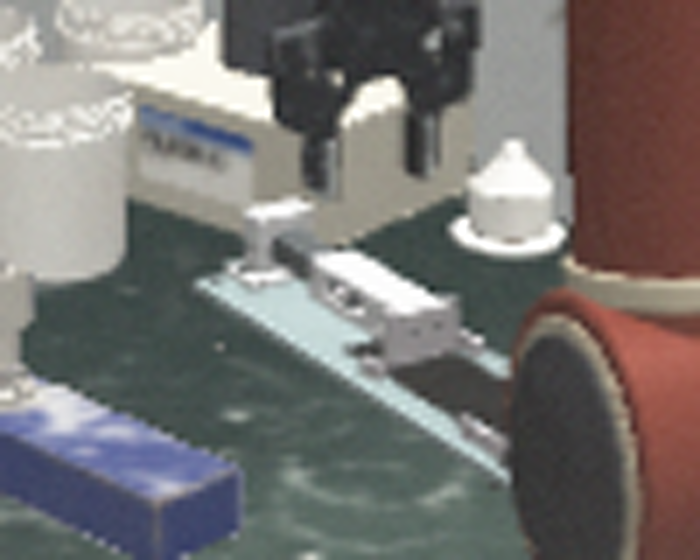

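The zoomed scene view shows the tube at about (380,285), with its side holes near (345,297) and the open fingers above it at (320-425,160). That agrees with the measured button position, so I'll go down and pinch.

>>> jog_arm(steps=[{"delta_rot": [0,0,0],"linear": [-0.0013,-0.0017,0.02],"grip": 0.06},{"delta_rot": [0,0,0],"linear": [0,0,0.02],"grip": 0.06},{"delta_rot": [0,0,0],"linear": [0,0,0.02],"grip": 0.06},{"delta_rot": [0,0,0],"linear": [0,0,0.015],"grip": 0.06},{"delta_rot": [0,0,0],"linear": [0,0,0.0065],"grip": 0.06},{"delta_rot": [0,0,0],"linear": [0,0,0],"grip": 0.06},{"delta_rot": [0,0,0],"linear": [0,0,0],"grip": 0.06}])

```text
t: 3.4
tool_pos: [0.5982, -0.215, 0.0201]
tool_rot: [0.357, 3.12, -0.001]
contact_force: [-0.6, 0.6, -0.7]
opening: 0.0598
grip_force: 0.0
```

>>> jog_arm(steps=[{"delta_rot": [0,0,0],"linear": [0,0,0],"grip": 0.02},{"delta_rot": [0,0,0],"linear": [0,0,0],"grip": 0.02},{"delta_rot": [0,0,0],"linear": [0,0,0],"grip": 0.02},{"delta_rot": [0,0,0],"linear": [0,0,0],"grip": 0.02},{"delta_rot": [0,0,0],"linear": [0,0,0],"grip": 0.02},{"delta_rot": [0,0,0],"linear": [0,0,0],"grip": 0.02}], newtons=25)

```text
t: 4.0
tool_pos: [0.5992, -0.2123, 0.0207]
tool_rot: [0.357, 3.119, 0.007]
contact_force: [0.8, 10.1, 6.7]
opening: 0.0294
grip_force: 27.8
```

>>> jog_arm(steps=[{"delta_rot": [0,0,0],"linear": [0,0.002,-0.001],"grip": 0.02},{"delta_rot": [0,0,0],"linear": [0,0,0],"grip": 0.02},{"delta_rot": [0,0,0],"linear": [0,0,0],"grip": 0.02}])

```text
t: 4.3
tool_pos: [0.5992, -0.2122, 0.0208]
tool_rot: [0.357, 3.119, 0.003]
contact_force: [3.6, 5.1, 2.0]
opening: 0.0292
grip_force: 27.6
```

>>> jog_arm(steps=[{"delta_rot": [0,0,0],"linear": [-0.001,0.0025,-0.0005],"grip": 0.02},{"delta_rot": [0,0,0],"linear": [-0.002,0,0],"grip": 0.02},{"delta_rot": [0,0,0],"linear": [-0.0025,0,0],"grip": 0.02},{"delta_rot": [0,0,0],"linear": [-0.0025,0,0],"grip": 0.02},{"delta_rot": [0,0,0],"linear": [-0.0025,0,0],"grip": 0.02}])

```text
t: 4.8
tool_pos: [0.6082, -0.2141, 0.0207]
tool_rot: [-0.358, -3.12, 0.002]
contact_force: [-5.0, -2.3, 3.9]
opening: 0.03
grip_force: 28.4
```

>>> jog_arm(steps=[{"delta_rot": [0,0,0],"linear": [-0.002,0,0],"grip": 0.02},{"delta_rot": [0,0,0],"linear": [-0.002,0,0],"grip": 0.02},{"delta_rot": [0,0,0],"linear": [-0.001,0,0],"grip": 0.02},{"delta_rot": [0,0,0],"linear": [0,0,0],"grip": 0.02}])

```text
t: 5.2
tool_pos: [0.6137, -0.2154, 0.0208]
tool_rot: [0.358, 3.121, -0.003]
contact_force: [-3.3, -5.0, 2.2]
opening: 0.0293
grip_force: 28.1
```

>>> jog_arm(steps=[{"delta_rot": [0,0,0],"linear": [-0.001,-0.001,0],"grip": 0.02},{"delta_rot": [0,0,0],"linear": [-0.001,-0.0005,0],"grip": 0.02},{"delta_rot": [0,0,0],"linear": [-0.001,0,0],"grip": 0.02},{"delta_rot": [0,0,0],"linear": [-0.001,0,0],"grip": 0.02},{"delta_rot": [0,0,0],"linear": [0,0,0],"grip": 0.02}])

```text
t: 5.7
tool_pos: [0.6177, -0.2164, 0.0207]
tool_rot: [0.357, 3.12, -0.0]
contact_force: [-1.6, -1.0, 5.4]
opening: 0.0294
grip_force: 28.0
```

>>> jog_arm(steps=[{"delta_rot": [0,0,0],"linear": [0,0,0],"grip": 0.06},{"delta_rot": [0,0,0],"linear": [0,0,0],"grip": 0.06},{"delta_rot": [0,0,0],"linear": [0,0,0],"grip": 0.06},{"delta_rot": [0,0,0],"linear": [0.007,0,0.002],"grip": 0.06},{"delta_rot": [0,0,0],"linear": [0.007,0,0.002],"grip": 0.06},{"delta_rot": [0,0,0],"linear": [0.006,0,0.002],"grip": 0.06},{"delta_rot": [0,0,0],"linear": [0,0,0],"grip": 0.06},{"delta_rot": [0,0,0],"linear": [0,0,0],"grip": 0.06}])

```text
t: 6.5
tool_pos: [0.5974, -0.2118, 0.0143]
tool_rot: [-0.358, -3.121, -0.0]
contact_force: [0.2, 0.1, -0.2]
opening: 0.0603
grip_force: 0.0
```

Run:
```python
from h import *
n='scene'
f=shot(n)[0]; a,b=294,138
cv2.imwrite('pics/c3.png',cv2.resize(f[b:b+80,a:a+100],None,fx=7,fy=7,interpolation=cv2.INTER_CUBIC)[:,:,::-1])
o=ctrl.get_obs();print(o['tool_pos'],o['contact_force'])
ax=np.array([.97417,-.22581]);ny=np.array([.22581,.97417])
print((o['tool_pos'][:2]-[.4984,-.1920])@np.c_[ax,ny])
```

```text
[ 0.59777634 -0.21195719  0.01456236] [-0.61303602  0.64913514 -0.77020387]
[0.10131598 0.00299847]
```

View pics/c3.png

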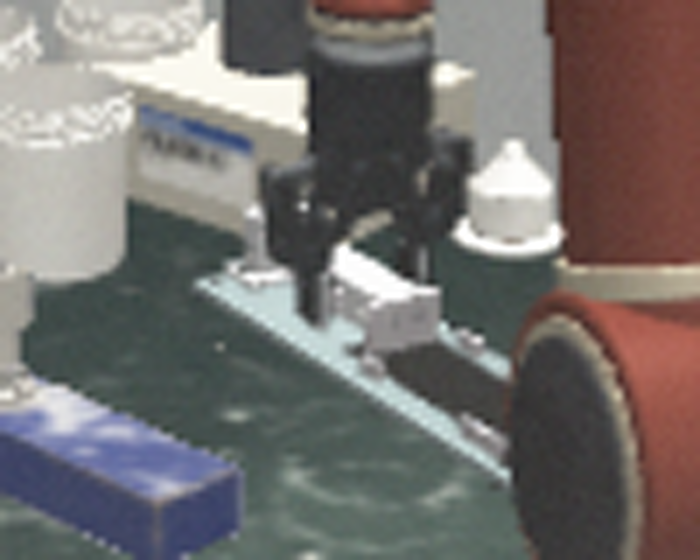

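The fingers straddle the tube with the tips at about (315,320), and the stop has moved away from the lip. I'll pinch again over the button.

>>> jog_arm(steps=[{"delta_rot": [0,0,0],"linear": [0,0,0],"grip": 0.02},{"delta_rot": [0,0,0],"linear": [0,0,0],"grip": 0.02},{"delta_rot": [0,0,0],"linear": [0,0,0],"grip": 0.02},{"delta_rot": [0,0,0],"linear": [0,0,0],"grip": 0.02},{"delta_rot": [0,0,0],"linear": [0,0,0],"grip": 0.02},{"delta_rot": [0,0,0],"linear": [0,0,0],"grip": 0.02}], newtons=30)

```text
t: 7.15
tool_pos: [0.5982, -0.2119, 0.0149]
tool_rot: [0.357, 3.12, 0.0]
contact_force: [0.5, 1.8, 2.9]
opening: 0.0299
grip_force: 32.8
```

>>> jog_arm(steps=[{"delta_rot": [0,0,0],"linear": [-0.001,0,0],"grip": 0.02},{"delta_rot": [0,0,0],"linear": [-0.001,0,0],"grip": 0.02},{"delta_rot": [0,0,0],"linear": [0,0,0],"grip": 0.02}])

```text
t: 7.45
tool_pos: [0.5995, -0.2121, 0.0148]
tool_rot: [-0.357, -3.12, -0.001]
contact_force: [-2.1, 2.7, 5.8]
opening: 0.0295
grip_force: 33.2
```

>>> jog_arm(steps=[{"delta_rot": [0,0,0],"linear": [-0.001,0.0005,0],"grip": 0.02},{"delta_rot": [0,0,0],"linear": [-0.0005,0,0],"grip": 0.02},{"delta_rot": [0,0,0],"linear": [0,0,0],"grip": 0.02}])

```text
t: 7.75
tool_pos: [0.6006, -0.2124, 0.0148]
tool_rot: [-0.357, -3.119, 0.001]
contact_force: [-4.8, 1.1, 6.2]
opening: 0.0294
grip_force: 33.3
```

>>> jog_arm(steps=[{"delta_rot": [0,0,0],"linear": [-0.0005,0,0],"grip": 0.02},{"delta_rot": [0,0,0],"linear": [-0.0005,0,0],"grip": 0.02},{"delta_rot": [0,0,0],"linear": [0,0,0],"grip": 0.02}])

```text
t: 8.05
tool_pos: [0.6011, -0.2125, 0.0147]
tool_rot: [-0.357, -3.118, 0.0]
contact_force: [-5.9, 1.0, 7.3]
opening: 0.0296
grip_force: 33.3
```

>>> jog_arm(steps=[{"delta_rot": [0,0,0],"linear": [-0.0005,0,0],"grip": 0.02},{"delta_rot": [0,0,0],"linear": [-0.0005,0,0],"grip": 0.02},{"delta_rot": [0,0,0],"linear": [0,0,0],"grip": 0.02}])

```text
t: 8.35
tool_pos: [0.6017, -0.2126, 0.0147]
tool_rot: [-0.357, -3.117, -0.0]
contact_force: [-7.7, 1.7, 8.2]
opening: 0.0297
grip_force: 33.4
```

>>> jog_arm(steps=[{"delta_rot": [0,0,0],"linear": [-0.0004,0,0],"grip": 0.02},{"delta_rot": [0,0,0],"linear": [0,0,0],"grip": 0.02}])

```text
t: 8.55
tool_pos: [0.602, -0.2127, 0.0147]
tool_rot: [-0.357, -3.117, -0.0]
contact_force: [-7.8, 1.8, 9.2]
opening: 0.0295
grip_force: 33.4
```

Run:
```python
from h import *
n='scene'
o=ctrl.get_obs();print(o['tool_pos'],o['contact_force'],o['wrist_torque'],o['opening'])
f=np.load('scene.npz')['im']; im,d=shot('top')
g=im[120:200,355:420];cv2.imwrite('pics/c4.png',cv2.resize(g,None,fx=7,fy=7,interpolation=cv2.INTER_CUBIC)[:,:,::-1])
```

```text
[ 0.60202182 -0.21269119  0.01472664] [-7.76757501  1.78697184  9.19625024] [ 0.32874012  0.98968789 -0.03820386] 0.029457112019597574
```

>>> jog_arm(steps=[{"delta_rot": [0,0,0],"linear": [-0.0004,0,0],"grip": 0.02},{"delta_rot": [0,0,0],"linear": [-0.0004,0,0],"grip": 0.02},{"delta_rot": [0,0,0],"linear": [0,0,0],"grip": 0.02}])

```text
t: 8.9
tool_pos: [0.6027, -0.2129, 0.0147]
tool_rot: [-0.357, -3.117, -0.0]
contact_force: [-7.8, 1.7, 10.0]
opening: 0.0298
grip_force: 33.4
```

Tube force is constant at about 8 N, so it is riding over the button.

>>> jog_arm(steps=[{"delta_rot": [0,0,0],"linear": [-0.0005,0,-0.0005],"grip": 0.02},{"delta_rot": [0,0,0],"linear": [-0.0005,0,-0.0005],"grip": 0.02},{"delta_rot": [0,0,0],"linear": [-0.0005,0,0],"grip": 0.02},{"delta_rot": [0,0,0],"linear": [-0.0005,0,0],"grip": 0.02},{"delta_rot": [0,0,0],"linear": [0,0,0],"grip": 0.02}])

```text
t: 9.4
tool_pos: [0.6057, -0.2136, 0.0149]
tool_rot: [-0.357, -3.12, 0.001]
contact_force: [-1.9, 0.2, 0.5]
opening: 0.0295
grip_force: 32.4
```

>>> jog_arm(steps=[{"delta_rot": [0,0,0],"linear": [-0.001,0,0],"grip": 0.02},{"delta_rot": [0,0,0],"linear": [-0.001,0,0],"grip": 0.02},{"delta_rot": [0,0,0],"linear": [-0.001,0,0],"grip": 0.02},{"delta_rot": [0,0,0],"linear": [0,0,0],"grip": 0.02}])

```text
t: 9.8
tool_pos: [0.609, -0.2143, 0.0149]
tool_rot: [-0.357, -3.121, 0.001]
contact_force: [-2.9, -2.5, -1.2]
opening: 0.0297
grip_force: 32.1
```

>>> jog_arm(steps=[{"delta_rot": [0,0,0],"linear": [-0.0015,0,0],"grip": 0.02},{"delta_rot": [0,0,0],"linear": [-0.002,0,0],"grip": 0.02},{"delta_rot": [0,0,0],"linear": [-0.002,0,0],"grip": 0.02},{"delta_rot": [0,0,0],"linear": [-0.002,0,0],"grip": 0.02},{"delta_rot": [0,0,0],"linear": [-0.002,0,0],"grip": 0.02},{"delta_rot": [0,0,0],"linear": [-0.002,0,0],"grip": 0.02},{"delta_rot": [0,0,0],"linear": [-0.0015,0,0],"grip": 0.02},{"delta_rot": [0,0,0],"linear": [0,0,0],"grip": 0.02}])

```text
t: 10.6
tool_pos: [0.6222, -0.2174, 0.015]
tool_rot: [0.357, 3.12, -0.001]
contact_force: [0.0, -4.1, -6.2]
opening: 0.0301
grip_force: 31.7
```

>>> jog_arm(steps=[{"delta_rot": [0,0,0],"linear": [-0.001,-0.001,0.001],"grip": 0.02},{"delta_rot": [0,0,0],"linear": [-0.001,0,0.0005],"grip": 0.02},{"delta_rot": [0,0,0],"linear": [-0.001,0,0],"grip": 0.02},{"delta_rot": [0,0,0],"linear": [-0.001,0,0],"grip": 0.02},{"delta_rot": [0,0,0],"linear": [-0.001,0,0],"grip": 0.02},{"delta_rot": [0,0,0],"linear": [0,0,0],"grip": 0.02}])

```text
t: 11.2
tool_pos: [0.627, -0.2185, 0.0148]
tool_rot: [0.357, 3.121, 0.001]
contact_force: [-3.0, 3.2, 6.2]
opening: 0.0294
grip_force: 33.0
```

>>> jog_arm(steps=[{"delta_rot": [0,0,0],"linear": [-0.0005,0,0],"grip": 0.02},{"delta_rot": [0,0,0],"linear": [-0.0005,0,0],"grip": 0.02},{"delta_rot": [0,0,0],"linear": [0,0,0],"grip": 0.02}])

```text
t: 11.5
tool_pos: [0.6271, -0.2185, 0.0147]
tool_rot: [-0.357, -3.119, -0.002]
contact_force: [-5.9, 4.7, 8.4]
opening: 0.0295
grip_force: 33.3
```

>>> jog_arm(steps=[{"delta_rot": [0,0,0],"linear": [0.0005,0,0],"grip": 0.02},{"delta_rot": [0,0,0],"linear": [0.0005,0,0],"grip": 0.02},{"delta_rot": [0,0,0],"linear": [0.0005,0,0],"grip": 0.02},{"delta_rot": [0,0,0],"linear": [0,0,0],"grip": 0.02}])

```text
t: 11.9
tool_pos: [0.627, -0.2186, 0.0148]
tool_rot: [0.357, 3.119, 0.001]
contact_force: [0.3, 4.1, 6.1]
opening: 0.0297
grip_force: 32.8
```

>>> jog_arm(steps=[{"delta_rot": [0,0,0],"linear": [0.0005,0,0],"grip": 0.02},{"delta_rot": [0,0,0],"linear": [0.0005,0,0],"grip": 0.02},{"delta_rot": [0,0,0],"linear": [0.0005,0,0],"grip": 0.02},{"delta_rot": [0,0,0],"linear": [0,0,0],"grip": 0.02}])

```text
t: 12.3
tool_pos: [0.6259, -0.2183, 0.0148]
tool_rot: [0.357, 3.118, 0.001]
contact_force: [2.7, 5.6, 5.4]
opening: 0.0293
grip_force: 32.8
```

>>> jog_arm(steps=[{"delta_rot": [0,0,0],"linear": [0.0005,0.0008,0],"grip": 0.02},{"delta_rot": [0,0,0],"linear": [0.0005,0,0],"grip": 0.02},{"delta_rot": [0,0,0],"linear": [0.0005,0,0],"grip": 0.02},{"delta_rot": [0,0,0],"linear": [0,0,0],"grip": 0.02}])

```text
t: 12.7
tool_pos: [0.6245, -0.218, 0.0148]
tool_rot: [0.357, 3.118, -0.001]
contact_force: [3.2, 0.9, 4.7]
opening: 0.0296
grip_force: 32.9
```

>>> jog_arm(steps=[{"delta_rot": [0,0,0],"linear": [0.0005,0,0],"grip": 0.02},{"delta_rot": [0,0,0],"linear": [0.0005,0,0],"grip": 0.02},{"delta_rot": [0,0,0],"linear": [0,0,0],"grip": 0.02}])

```text
t: 13.0
tool_pos: [0.6242, -0.2179, 0.0149]
tool_rot: [0.357, 3.116, -0.002]
contact_force: [7.5, 1.4, 3.4]
opening: 0.0297
grip_force: 32.7
```

>>> jog_arm(steps=[{"delta_rot": [0,0,0],"linear": [-0.001,0,0],"grip": 0.02},{"delta_rot": [0,0,0],"linear": [-0.001,0,0],"grip": 0.02},{"delta_rot": [0,0,0],"linear": [-0.001,0,0],"grip": 0.02},{"delta_rot": [0,0,0],"linear": [-0.001,0,0],"grip": 0.02},{"delta_rot": [0,0,0],"linear": [0,0,0],"grip": 0.02},{"delta_rot": [0,0,0],"linear": [0,0,0],"grip": 0.06},{"delta_rot": [0,0,0],"linear": [0,0,0],"grip": 0.06},{"delta_rot": [0,0,0],"linear": [0,0,0],"grip": 0.06}])

```text
t: 13.8
tool_pos: [0.625, -0.2181, 0.0125]
tool_rot: [-0.357, -3.119, -0.0]
contact_force: [0.1, 0.5, 0.7]
opening: 0.0603
grip_force: 0.0
```

>>> jog_arm(steps=[{"delta_rot": [0,0,0],"linear": [0,0,-0.03],"grip": 0.06},{"delta_rot": [0,0,0],"linear": [0,0,-0.04],"grip": 0.06},{"delta_rot": [0,0,0],"linear": [0,0,-0.045],"grip": 0.0854},{"delta_rot": [0,0,0],"linear": [0.035,0.02,-0.02],"grip": 0.0854},{"delta_rot": [0,0,0],"linear": [0.035,0.02,0],"grip": 0.0854},{"delta_rot": [0,0,0],"linear": [0.035,0.02,0],"grip": 0.0854},{"delta_rot": [0,0,0],"linear": [0.035,0.02,0],"grip": 0.0854},{"delta_rot": [0,0,0],"linear": [0.035,0.02,0],"grip": 0.0854},{"delta_rot": [0,0,0],"linear": [0.034,0.025,0],"grip": 0.0854},{"delta_rot": [0,0,0],"linear": [0.0233,0.036,0],"grip": 0.0854}])

```text
t: 14.8
tool_pos: [0.4341, -0.0084, 0.1479]
tool_rot: [-0.361, -3.119, 0.001]
contact_force: [0.6, 0.8, 0.6]
opening: 0.0855
grip_force: 0.0
```

Run:
```python
from fit import *
print(ctrl.get_obs()['tool_pos'])
im,d=shot('top');g=cv2.cvtColor(im,cv2.COLOR_RGB2GRAY).astype(np.float32)
ax=np.array([.97417,-.22581]);ny=np.array([.22581,.97417])
O=ax*.5292+ny*-.0745
# stop face edge near holder x=87
def seg(x,y0,y1,z):
    return proj('top',[np.r_[O+ax*x+ny*y0,z],np.r_[O+ax*x+ny*y1,z]])
for x0 in(.085,.087):
    A,B=seg(x0,-.023,.023,.047);e=edge(g,A,B,z=.047,half=2.5);print('face x',e[0]@ax-.5292,e[2],A,B)
A,B=seg(-.087,-.026,.026,.024);e=edge(g,A,B,z=.024,half=2);print('lip x',e[0]@ax-.5292,e[2])
s,_=shot('scene');u,v=proj('scene',np.r_[O+ax*.107+ny*.015,.034])[0];print(u,v)
a,b=int(u)-25,int(v)-20
c1=cv2.resize(s[b:b+40,a:a+50],(500,400),interpolation=cv2.INTER_CUBIC)
c2=cv2.resize(im[135:247,350:410],(300,560),interpolation=cv2.INTER_CUBIC)
W=np.zeros((560,800,3),np.uint8);W[:400,:500]=c1;W[:,500:]=c2;cv2.imwrite('pics/c5.png',W[:,:,::-1])
```

```text
[ 0.43406664 -0.00842586  0.14786655]
face x 0.08623582078576086 0.49226952 [390.34001892 181.74645352] [376.41862824 178.69382581]
face x 0.086167409505844 0.50268173 [390.46307983 181.14791341] [376.54362664 178.09595046]
lip x -0.08741718086972833 0.055768296
341.84867627182393 178.99685448378085
```

View pics/c5.png

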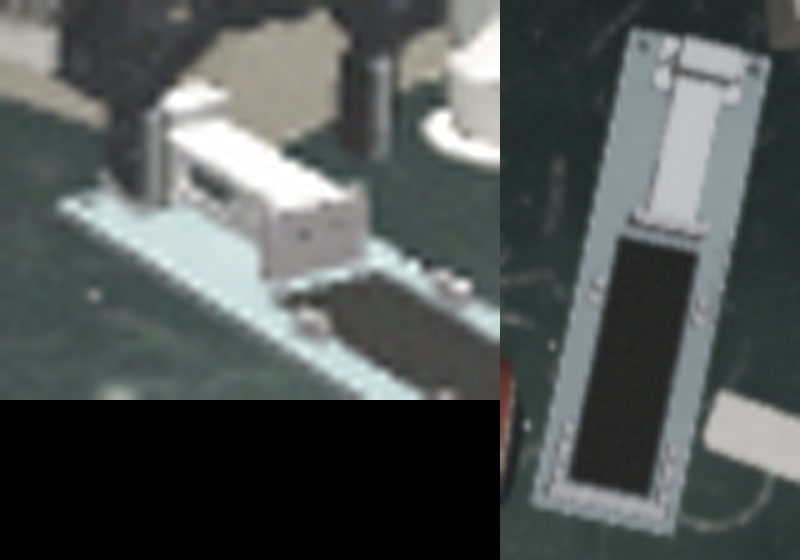

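The top view puts the stop face 173.7 mm from the lip, and the scene crop shows the button bump at about (240,205). The tube also locks in both directions, so it is set. Now the gauge.

>>> jog_arm(steps=[{"delta_rot": [0,0,0],"linear": [0.0084,0.043,0],"grip": 0.0854},{"delta_rot": [0,0,0],"linear": [0.0084,0.043,0],"grip": 0.0854},{"delta_rot": [0,0,0],"linear": [0.0084,0.043,0],"grip": 0.0854},{"delta_rot": [0,0,0],"linear": [0.0084,0.043,0],"grip": 0.0854},{"delta_rot": [0,0,0],"linear": [0.0084,0.043,0],"grip": 0.0854},{"delta_rot": [0,0,0],"linear": [0.0084,0.043,0],"grip": 0.0854}])

```text
t: 15.5
tool_pos: [0.4457, 0.2551, 0.1484]
tool_rot: [0.358, 3.121, -0.002]
contact_force: [0.9, -0.8, 0.5]
opening: 0.0855
grip_force: 0.0
```

>>> jog_arm(steps=[{"delta_rot": [0,0,7.79],"linear": [0,0,0.006],"grip": 0.0854},{"delta_rot": [0,0,7.79],"linear": [0,0,0.006],"grip": 0.0854},{"delta_rot": [0,0,7.79],"linear": [0,0,0.006],"grip": 0.0854},{"delta_rot": [0,0,7.79],"linear": [0,0,0.006],"grip": 0.0854},{"delta_rot": [0,0,7.79],"linear": [0,0,0.006],"grip": 0.0854},{"delta_rot": [0,0,7.79],"linear": [0,0,0.006],"grip": 0.0854},{"delta_rot": [0,0,7.79],"linear": [0,0,0.006],"grip": 0.0854},{"delta_rot": [0,0,7.79],"linear": [0,0,0.006],"grip": 0.0854},{"delta_rot": [0,0,7.79],"linear": [0,0,0.006],"grip": 0.0854},{"delta_rot": [0,0,0],"linear": [0,0,0],"grip": 0.0854}])

```text
t: 16.5
tool_pos: [0.4451, 0.253, 0.0933]
tool_rot: [-2.085, -2.349, 0.004]
contact_force: [-0.4, -1.1, -0.7]
opening: 0.0852
grip_force: 0.0
```

```bash
cat > go.py <<'E'
import sys
from h import *
# usage: go.py x y z [yaw of tool y, deg]: remaining move in tool axes (after the turn)
o=ctrl.get_obs();M=Ro.from_rotvec(o['tool_rot']).as_matrix();a=[float(v) for v in sys.argv[1:]]
print('t',o['t'],'pos',o['tool_pos'].round(4),'F',o['contact_force'].round(1),'yaw_y',np.degrees(np.arctan2(M[1,1],M[0,1])).round(2),'tilt',M[:2,2].round(4),'open',round(o['opening'],4),'q',o['q'].round(2))
if len(a)>3:
    dz=np.degrees(np.arctan2(M[1,1],M[0,1]))-a[3];dz=(dz+90)%180-90;print('rz',round(dz,2));M=M@Ro.from_euler('z',dz,degrees=True).as_matrix()
if a: print('tool delta mm',((np.array(a[:3])-o['tool_pos'])@M*1000).round(2))
E
python3 go.py .443 .2545 .02 6.8
```

```text
t 16.5 pos [0.4451 0.253  0.0933] F [-0.4 -1.1 -0.7] yaw_y 6.82 tilt [-0.0024 -0.0016] open 0.0852 q [ 0.37 -0.09  1.99 -0.    1.24  0.25]
rz 0.02
tool delta mm [ 1.86 -1.74 73.35]
```

>>> jog_arm(steps=[{"delta_rot": [0,0,0],"linear": [0.0018,-0.0017,0.02],"grip": 0.0854},{"delta_rot": [0,0,0],"linear": [0,0,0.02],"grip": 0.0854},{"delta_rot": [0,0,0],"linear": [0,0,0.02],"grip": 0.0854},{"delta_rot": [0,0,0],"linear": [0,0,0.012],"grip": 0.0854},{"delta_rot": [0,0,0],"linear": [0,0,0.01],"grip": 0.07},{"delta_rot": [0,0,0],"linear": [0,0,0.005],"grip": 0.07},{"delta_rot": [0,0,0],"linear": [0,0,0],"grip": 0.07},{"delta_rot": [0,0,0],"linear": [0,0,0],"grip": 0.07}])

```text
t: 17.3
tool_pos: [0.4443, 0.2557, 0.0086]
tool_rot: [2.084, 2.35, 0.002]
contact_force: [1.0, 0.2, -0.1]
opening: 0.0703
grip_force: 0.0
```

>>> jog_arm(steps=[{"delta_rot": [0,0,0],"linear": [0,0,0.003],"grip": 0.07},{"delta_rot": [0,0,0],"linear": [0,0,0.003],"grip": 0.07},{"delta_rot": [0,0,0],"linear": [0,0,0],"grip": 0.07},{"delta_rot": [0,0,0],"linear": [0,0,0],"grip": 0.07}])

```text
t: 17.7
tool_pos: [0.4436, 0.2555, 0.0019]
tool_rot: [-2.085, -2.35, 0.0]
contact_force: [-0.1, -0.1, -1.4]
opening: 0.0703
grip_force: 0.0
```

>>> jog_arm(steps=[{"delta_rot": [0,0,0],"linear": [0,0,0.002],"grip": 0.07},{"delta_rot": [0,0,0],"linear": [0,0,0.002],"grip": 0.07},{"delta_rot": [0,0,0],"linear": [0,0,0],"grip": 0.07},{"delta_rot": [0,0,0],"linear": [0,0,0],"grip": 0.07}])

```text
t: 18.1
tool_pos: [0.4436, 0.2554, -0.0022]
tool_rot: [-2.085, -2.35, 0.0]
contact_force: [0.0, 0.6, -0.3]
opening: 0.0701
grip_force: 0.0
```

>>> jog_arm(steps=[{"delta_rot": [0,0,0],"linear": [0,0,0.002],"grip": 0.066},{"delta_rot": [0,0,0],"linear": [0,0,0],"grip": 0.066},{"delta_rot": [0,0,0],"linear": [0,0,0],"grip": 0.066}])

```text
t: 18.4
tool_pos: [0.4436, 0.2554, -0.0042]
tool_rot: [-2.085, -2.35, 0.0]
contact_force: [0.3, 0.7, 0.6]
opening: 0.0664
grip_force: 0.0
```

>>> jog_arm(steps=[{"delta_rot": [0,0,0],"linear": [0,0,0],"grip": 0.05},{"delta_rot": [0,0,0],"linear": [0,0,0],"grip": 0.05},{"delta_rot": [0,0,0],"linear": [0,0,0],"grip": 0.05},{"delta_rot": [0,0,0],"linear": [0,0,0],"grip": 0.05},{"delta_rot": [0,0,0],"linear": [0,0,0],"grip": 0.05}], newtons=50)

```text
t: 18.9
tool_pos: [0.4437, 0.2556, -0.0038]
tool_rot: [-2.085, -2.35, 0.0]
contact_force: [-1.3, -0.8, 4.8]
opening: 0.0589
grip_force: 57.4
```

```bash
python3 go.py
```

```text
t 18.9 pos [ 0.4437  0.2556 -0.0038] F [-1.3 -0.8  4.8] yaw_y 6.83 tilt [-0.  0.] open 0.0589 q [0.38 0.06 2.03 0.   1.05 0.26]
```

>>> jog_arm(steps=[{"delta_rot": [0,0,0],"linear": [0,0,-0.01],"grip": 0.05},{"delta_rot": [0,0,0],"linear": [0,0,-0.025],"grip": 0.05},{"delta_rot": [0,0,0],"linear": [0,0,-0.035],"grip": 0.05},{"delta_rot": [0,0,0],"linear": [0,0,-0.035],"grip": 0.05},{"delta_rot": [0,0,0],"linear": [0,0,-0.02],"grip": 0.05},{"delta_rot": [0,0,0],"linear": [0,0,0],"grip": 0.05}])

```text
t: 19.5
tool_pos: [0.4452, 0.2561, 0.1236]
tool_rot: [2.083, 2.348, 0.008]
contact_force: [0.5, 0.5, -7.1]
opening: 0.0586
grip_force: 57.1
```

>>> jog_arm(steps=[{"delta_rot": [0,0,0],"linear": [-0.015,-0.0037,0],"grip": 0.05},{"delta_rot": [0,0,0],"linear": [-0.037,-0.009,0],"grip": 0.05},{"delta_rot": [0,0,0],"linear": [-0.037,-0.009,0],"grip": 0.05},{"delta_rot": [0,0,0],"linear": [-0.037,-0.009,0],"grip": 0.05},{"delta_rot": [0,0,0],"linear": [-0.037,-0.009,0],"grip": 0.05},{"delta_rot": [0,0,0],"linear": [-0.037,-0.009,0],"grip": 0.05},{"delta_rot": [0,0,0],"linear": [-0.037,-0.009,0],"grip": 0.05},{"delta_rot": [0,0,0],"linear": [-0.037,-0.009,0],"grip": 0.05},{"delta_rot": [0,0,0],"linear": [-0.037,-0.009,0],"grip": 0.05},{"delta_rot": [0,0,0],"linear": [-0.037,-0.009,0],"grip": 0.05}])

```text
t: 20.5
tool_pos: [0.3981, -0.1011, 0.1176]
tool_rot: [-2.083, -2.346, 0.003]
contact_force: [0.9, -0.7, -6.5]
opening: 0.0586
grip_force: 57.0
```

>>> jog_arm(steps=[{"delta_rot": [0,0,-4],"linear": [0,0,0],"grip": 0.05},{"delta_rot": [0,0,-8],"linear": [0,0,0],"grip": 0.05},{"delta_rot": [0,0,-8],"linear": [0,0,0],"grip": 0.05},{"delta_rot": [0,0,-8],"linear": [0,0,0],"grip": 0.05},{"delta_rot": [0,0,-8],"linear": [0,0,0],"grip": 0.05},{"delta_rot": [0,0,-8],"linear": [0,0,0],"grip": 0.05},{"delta_rot": [0,0,-8],"linear": [0,0,0],"grip": 0.05},{"delta_rot": [0,0,-8],"linear": [0,0,0],"grip": 0.05},{"delta_rot": [0,0,-8],"linear": [0,0,0],"grip": 0.05},{"delta_rot": [0,0,-2.1],"linear": [0,0,0],"grip": 0.05}])

```text
t: 21.5
tool_pos: [0.3984, -0.0996, 0.1174]
tool_rot: [-0.353, -3.116, -0.002]
contact_force: [0.2, 0.1, -6.6]
opening: 0.0584
grip_force: 57.1
```

```bash
python3 go.py .4988 -.1890 .06 76.95
```

```text
t 21.5 pos [ 0.3984 -0.0996  0.1174] F [ 0.2  0.1 -6.6] yaw_y 77.09 tilt [-0.0056  0.0021] open 0.0584 q [-0.43 -0.4   2.2  -0.    1.34 -1.77]
rz 0.14
tool delta mm [-118.33  -64.49   56.64]
```

>>> jog_arm(steps=[{"delta_rot": [0,0,0.14],"linear": [-0.02,-0.0108,0.005],"grip": 0.05},{"delta_rot": [0,0,0],"linear": [-0.033,-0.018,0.01],"grip": 0.05},{"delta_rot": [0,0,0],"linear": [-0.033,-0.018,0.01],"grip": 0.05},{"delta_rot": [0,0,0],"linear": [-0.0324,-0.0177,0.01],"grip": 0.05},{"delta_rot": [0,0,0],"linear": [0,0,0.01],"grip": 0.05},{"delta_rot": [0,0,0],"linear": [0,0,0.01],"grip": 0.05},{"delta_rot": [0,0,0],"linear": [0,0,0],"grip": 0.05},{"delta_rot": [0,0,0],"linear": [0,0,0],"grip": 0.05}])

```text
t: 22.3
tool_pos: [0.4998, -0.1889, 0.0645]
tool_rot: [-0.361, -3.118, -0.002]
contact_force: [0.9, 0.3, -7.1]
opening: 0.0589
grip_force: 57.1
```

```bash
python3 go.py .4988 -.1890 .06 76.95
python3 - <<'E'
from h import *
im,d=shot('top')
W=np.zeros((600,800,3),np.uint8);W[:,:400]=cv2.resize(im[130:250,340:420],(400,600),interpolation=cv2.INTER_CUBIC)
s,_=shot('scene');W[:400,400:]=cv2.resize(s[140:240,300:400],(400,400),interpolation=cv2.INTER_CUBIC)
cv2.imwrite('pics/c6.png',W[:,:,::-1])
E
```

```text
t 22.3 pos [ 0.4998 -0.1889  0.0645] F [ 0.9  0.3 -7.1] yaw_y 76.81 tilt [-0.0026  0.0013] open 0.0589 q [-0.5   0.01  1.96 -0.    1.18 -1.84]
rz -0.14
tool delta mm [ 0.92 -0.35  4.52]
```

View pics/c6.png

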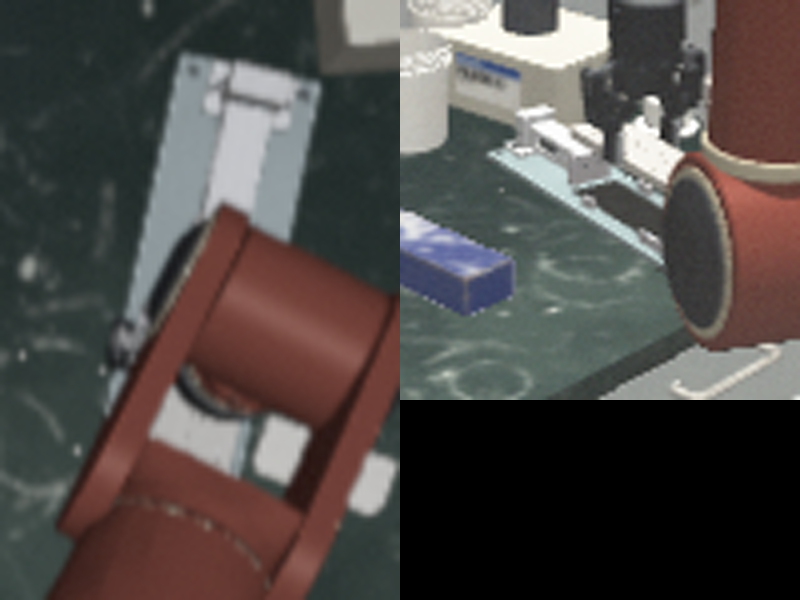

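The top view is blocked by the arm. The scene crop shows the gauge held level, with its far end at about (620,130) beside the stop at (590,160). I'll find the stop by light touch, backing off a little before going down.

>>> jog_arm(steps=[{"delta_rot": [0,0,-0.1],"linear": [0.006,-0.0004,0],"grip": 0.05},{"delta_rot": [0,0,0],"linear": [0,0,0.01],"grip": 0.05},{"delta_rot": [0,0,0],"linear": [0,0,0.01],"grip": 0.05},{"delta_rot": [0,0,0],"linear": [0,0,0.01],"grip": 0.05},{"delta_rot": [0,0,0],"linear": [0,0,0.002],"grip": 0.05},{"delta_rot": [0,0,0],"linear": [0,0,0],"grip": 0.05},{"delta_rot": [0,0,0],"linear": [0,0,0],"grip": 0.05},{"delta_rot": [0,0,0],"linear": [0,0,0],"grip": 0.05},{"delta_rot": [0,0,0],"linear": [0,0,0],"grip": 0.05}])

```text
t: 23.3
tool_pos: [0.496, -0.1892, 0.0345]
tool_rot: [0.359, 3.12, -0.001]
contact_force: [-0.4, 0.4, -7.5]
opening: 0.0589
grip_force: 57.1
```

```bash
python3 go.py .4988 -.1890 .027 76.95
```

```text
t 23.3 pos [ 0.496  -0.1892  0.0345] F [-0.4  0.4 -7.5] yaw_y 76.89 tilt [ 0.0009 -0.0005] open 0.0589 q [-0.5   0.04  1.98  0.    1.12 -1.85]
rz -0.06
tool delta mm [-2.7   0.81  7.45]
```

>>> jog_arm(steps=[{"delta_rot": [0,0,-0.06],"linear": [0,0.0008,0.004],"grip": 0.05},{"delta_rot": [0,0,0],"linear": [0,0,0.003],"grip": 0.05},{"delta_rot": [0,0,0],"linear": [-0.001,0,0],"grip": 0.05},{"delta_rot": [0,0,0],"linear": [-0.001,0,0],"grip": 0.05},{"delta_rot": [0,0,0],"linear": [0,0,0],"grip": 0.05},{"delta_rot": [0,0,0],"linear": [0,0,0],"grip": 0.05}])

```text
t: 23.9
tool_pos: [0.4978, -0.1887, 0.027]
tool_rot: [0.357, 3.121, -0.0]
contact_force: [-0.0, 0.1, -7.4]
opening: 0.0586
grip_force: 57.1
```

>>> jog_arm(steps=[{"delta_rot": [0,0,0],"linear": [-0.001,0,0],"grip": 0.05},{"delta_rot": [0,0,0],"linear": [-0.001,0,0],"grip": 0.05},{"delta_rot": [0,0,0],"linear": [0,0,0],"grip": 0.05},{"delta_rot": [0,0,0],"linear": [0,0,0],"grip": 0.05}])

```text
t: 24.3
tool_pos: [0.4997, -0.1891, 0.0269]
tool_rot: [-0.357, -3.121, 0.0]
contact_force: [0.8, 0.4, -6.4]
opening: 0.0587
grip_force: 57.1
```

>>> jog_arm(steps=[{"delta_rot": [0,0,0],"linear": [-0.001,0,0],"grip": 0.05},{"delta_rot": [0,0,0],"linear": [0,0,0],"grip": 0.05},{"delta_rot": [0,0,0],"linear": [0,0,0],"grip": 0.05}])

```text
t: 24.6
tool_pos: [0.5004, -0.1892, 0.0268]
tool_rot: [-0.357, -3.121, -0.0]
contact_force: [-1.1, -0.1, -7.5]
opening: 0.0587
grip_force: 57.2
```

>>> jog_arm(steps=[{"delta_rot": [0,0,0],"linear": [-0.001,0,0],"grip": 0.05},{"delta_rot": [0,0,0],"linear": [0,0,0],"grip": 0.05},{"delta_rot": [0,0,0],"linear": [0,0,0],"grip": 0.05}])

```text
t: 24.9
tool_pos: [0.5009, -0.1893, 0.0266]
tool_rot: [-0.357, -3.119, -0.0]
contact_force: [-5.6, 0.6, -6.2]
opening: 0.0588
grip_force: 57.3
```

>>> jog_arm(steps=[{"delta_rot": [0,0,0],"linear": [-0.001,0,0],"grip": 0.05},{"delta_rot": [0,0,0],"linear": [0,0,0],"grip": 0.05},{"delta_rot": [0,0,0],"linear": [0,0,0],"grip": 0.05}])

```text
t: 25.2
tool_pos: [0.5011, -0.1894, 0.0263]
tool_rot: [-0.356, -3.118, -0.001]
contact_force: [-6.8, 0.4, -4.0]
opening: 0.0583
grip_force: 57.4
```

>>> jog_arm(steps=[{"delta_rot": [0,0,0],"linear": [0.002,0,0],"grip": 0.05},{"delta_rot": [0,0,0],"linear": [0.0023,0,0],"grip": 0.05},{"delta_rot": [0,0,0],"linear": [0,0,0.002],"grip": 0.05},{"delta_rot": [0,0,0],"linear": [0,0,0.002],"grip": 0.05},{"delta_rot": [0,0,0],"linear": [0,0,0],"grip": 0.05},{"delta_rot": [0,0,0],"linear": [0,0,0],"grip": 0.05}])

```text
t: 25.8
tool_pos: [0.4985, -0.1888, 0.0228]
tool_rot: [0.357, 3.121, 0.0]
contact_force: [0.1, -0.2, -7.0]
opening: 0.0582
grip_force: 57.2
```

```bash
python3 go.py .49855 -.18895 .008 76.95
```

```text
t 25.8 pos [ 0.4985 -0.1888  0.0228] F [ 0.1 -0.2 -7. ] yaw_y 76.95 tilt [0.0001 0.    ] open 0.0582 q [-0.5   0.06  1.98  0.    1.1  -1.84]
rz -0.0
tool delta mm [-0.11 -0.16 14.83]
```

Position is on target, so I'm lowering in small steps.

>>> jog_arm(steps=[{"delta_rot": [0,0,0],"linear": [0,0,0.0015],"grip": 0.05},{"delta_rot": [0,0,0],"linear": [0,0,0.0015],"grip": 0.05},{"delta_rot": [0,0,0],"linear": [0,0,0.0015],"grip": 0.05},{"delta_rot": [0,0,0],"linear": [0,0,0.0015],"grip": 0.05},{"delta_rot": [0,0,0],"linear": [0,0,0],"grip": 0.05},{"delta_rot": [0,0,0],"linear": [0,0,0],"grip": 0.05}])

```text
t: 26.4
tool_pos: [0.4983, -0.1888, 0.0168]
tool_rot: [-0.357, -3.121, -0.0]
contact_force: [-0.4, -0.9, -7.0]
opening: 0.0585
grip_force: 57.2
```

>>> jog_arm(steps=[{"delta_rot": [0,0,0],"linear": [0,0,0.0015],"grip": 0.05},{"delta_rot": [0,0,0],"linear": [0,0,0.001],"grip": 0.05},{"delta_rot": [0,0,0],"linear": [0,0,0],"grip": 0.05},{"delta_rot": [0,0,0],"linear": [0,0,0],"grip": 0.05}])

```text
t: 26.8
tool_pos: [0.4983, -0.1888, 0.0143]
tool_rot: [-0.357, -3.121, -0.0]
contact_force: [0.3, -0.1, -7.2]
opening: 0.0589
grip_force: 57.2
```

>>> jog_arm(steps=[{"delta_rot": [0,0,0],"linear": [0,0,0.0015],"grip": 0.05},{"delta_rot": [0,0,0],"linear": [0,0,0.0015],"grip": 0.05},{"delta_rot": [0,0,0],"linear": [0,0,0.001],"grip": 0.05},{"delta_rot": [0,0,0],"linear": [0,0,0],"grip": 0.05},{"delta_rot": [0,0,0],"linear": [0,0,0],"grip": 0.05}])

```text
t: 27.3
tool_pos: [0.4983, -0.1888, 0.0103]
tool_rot: [-0.357, -3.121, -0.0]
contact_force: [0.5, 0.0, -7.3]
opening: 0.0586
grip_force: 57.2
```

>>> jog_arm(steps=[{"delta_rot": [0,0,0],"linear": [0,0,0.001],"grip": 0.05},{"delta_rot": [0,0,0],"linear": [0,0,0.001],"grip": 0.05},{"delta_rot": [0,0,0],"linear": [0,0,0],"grip": 0.05},{"delta_rot": [0,0,0],"linear": [0,0,0],"grip": 0.05}])

```text
t: 27.7
tool_pos: [0.4983, -0.1888, 0.0084]
tool_rot: [-0.357, -3.121, -0.0]
contact_force: [0.1, -1.1, -6.6]
opening: 0.0589
grip_force: 57.2
```

>>> jog_arm(steps=[{"delta_rot": [0,0,0],"linear": [0,0,0.001],"grip": 0.05},{"delta_rot": [0,0,0],"linear": [0,0,0],"grip": 0.05},{"delta_rot": [0,0,0],"linear": [0,0,0],"grip": 0.05}])

```text
t: 28.0
tool_pos: [0.4985, -0.1888, 0.0082]
tool_rot: [-0.357, -3.121, 0.0]
contact_force: [-4.7, 2.0, 4.3]
opening: 0.0585
grip_force: 58.3
```

>>> jog_arm(steps=[{"delta_rot": [0,0,0],"linear": [0,0,0.001],"grip": 0.05},{"delta_rot": [0,0,0],"linear": [0,0,0],"grip": 0.05},{"delta_rot": [0,0,0],"linear": [0,0,0],"grip": 0.05}])

```text
t: 28.3
tool_pos: [0.4985, -0.1889, 0.0082]
tool_rot: [-0.357, -3.12, -0.0]
contact_force: [-8.4, 3.1, 10.1]
opening: 0.0586
grip_force: 59.1
```

>>> jog_arm(steps=[{"delta_rot": [0,0,0],"linear": [0.0008,0,-0.0028],"grip": 0.05},{"delta_rot": [0,0,0],"linear": [0,0,0],"grip": 0.05},{"delta_rot": [0,0,0],"linear": [0,0,0],"grip": 0.07},{"delta_rot": [0,0,0],"linear": [0,0,0],"grip": 0.07},{"delta_rot": [0,0,0],"linear": [0,0,0],"grip": 0.07},{"delta_rot": [0,0,0],"linear": [0,0,0],"grip": 0.07}])

```text
t: 28.9
tool_pos: [0.4982, -0.189, 0.0098]
tool_rot: [0.357, 3.12, -0.001]
contact_force: [-0.2, 0.9, 0.1]
opening: 0.0698
grip_force: 0.0
```

>>> jog_arm(steps=[{"delta_rot": [0,0,0],"linear": [0,0,-0.01],"grip": 0.07},{"delta_rot": [0,0,0],"linear": [0,0,-0.02],"grip": 0.07},{"delta_rot": [0,0,0],"linear": [0,0,-0.04],"grip": 0.07},{"delta_rot": [0,0,0],"linear": [0,0,-0.045],"grip": 0.07},{"delta_rot": [0,0,0],"linear": [0.02,0.035,-0.02],"grip": 0.07},{"delta_rot": [0,0,0],"linear": [0.02,0.04,0],"grip": 0.07},{"delta_rot": [0,0,0],"linear": [0.02,0.04,0],"grip": 0.07},{"delta_rot": [0,0,0],"linear": [0.02,0.04,0],"grip": 0.07},{"delta_rot": [0,0,0],"linear": [0.01,0.04,0],"grip": 0.07},{"delta_rot": [0,0,0],"linear": [0,0,0],"grip": 0.07}])

```text
t: 29.9
tool_pos: [0.4535, 0.0254, 0.1451]
tool_rot: [0.348, 3.121, 0.002]
contact_force: [-0.2, -0.6, 0.5]
opening: 0.0696
grip_force: 0.0
```

```bash
python3 go.py
python3 - <<'E'
from h import *
im,d=shot('top')
W=np.zeros((600,800,3),np.uint8);W[:,:400]=cv2.resize(im[130:250,340:420],(400,600),interpolation=cv2.INTER_CUBIC)
s,_=shot('scene');W[:400,400:]=cv2.resize(s[150:230,310:390],(400,400),interpolation=cv2.INTER_CUBIC)
cv2.imwrite('pics/c7.png',W[:,:,::-1])
ax=np.array([.97417,-.22581]);ny=np.array([.22581,.97417]);O=ax*.5286+ny*-.0745
P=cloud('top',d).reshape(-1,3);q=(P[:,:2]-O)@np.c_[ax,ny]
for x in(-.07,-.03,0,.03,.07):
    m=(abs(q[:,0]-x)<.012)&(abs(q[:,1])<.022);print(x,np.median(P[m,2])*1000,m.sum())
for y in(-.02,.02):
    m=(abs(q[:,1]-y)<.008)&(abs(q[:,0])<.08);print(y,np.median(P[m,2])*1000)
E
```

```text
t 29.9 pos [0.4535 0.0254 0.1451] F [-0.2 -0.6  0.5] yaw_y 77.29 tilt [0.0015 0.0011] open 0.0696 q [-0.11 -0.31  2.09  0.    1.36 -1.46]
-0.07 25.026363534811136 100
-0.03 25.504841802698074 100
0 24.834481432119304 97
0.03 25.079960324282613 94
0.07 24.88290692964279 95
-0.02 25.082736058197995
0.02 25.456401142864514
```

View pics/c7.png

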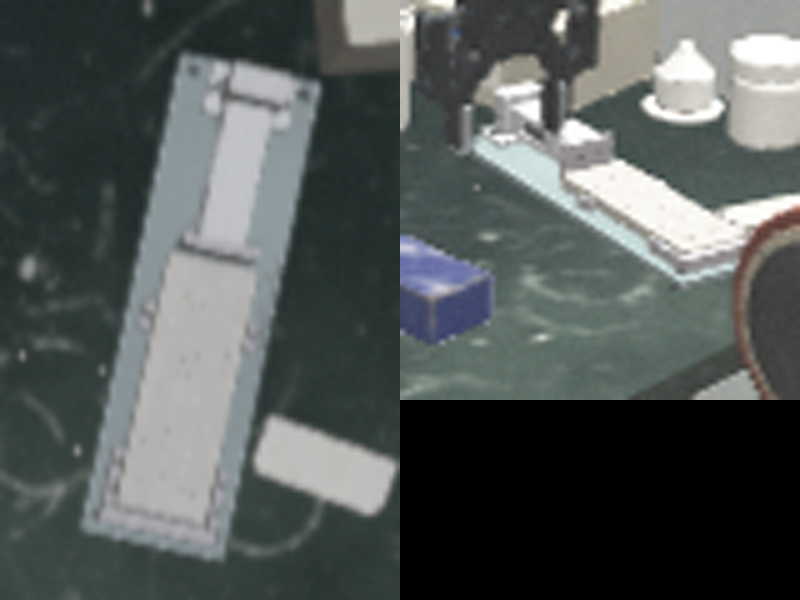

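The gauge lies flat, with its top at 24-25 mm everywhere. It sits between the guides and spans from the lip at about (160,515) to the stop at about (215,255). The scraper has not moved. I'm handing in.

```bash
python3 -c "
from station import ctrl
print(ctrl.finish_job())"
```

```text
the job is handed in; nothing more can be done
None
```

I lengthened the holder until the tube locked both ways, laid the gauge flat between lip and stop, let go, and handed the job in at about 30 s; no verdict came back.

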